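# Kit the power-supply parts into their nests

## Task

Pick the four power-supply parts (the transformer, the heat sink, the white screw terminal strip and the black capacitor) out from the other things on the bench and put each into the grey nest made for its shape: upright, lying flat on the nest's floor between its walls, centred and lengthwise with the nest. Leave the battery and the small turquoise box with the white lid where they are, and let go of everything at the end.

Things in the scene. Friction and masses are not known exactly. Their poses are not given: they have to be found in the camera images.
- transformer_center (a point): Small mains transformer: steel core with a yellow winding bobbin sticking out on both long sides, standing on the bench mat on a thin foot plate. 44 (x) x 66 (y, foot plate 2 mm high; core only 44) x 40 (z) mm, about 0.2 kg. The point is its centre, 20 mm above its underside; z up. It can be gripped along x across the bobbin (44 mm wide, 26 mm long, 6 to 32 mm above its underside).
- heatsink_center (a point): Pale aluminium heat sink, a finned block 25 (x) x 40 (y) x 20 (z) mm. The point is its centre, 10 mm above its underside; z up. Grip along x (25 mm).
- terminal_block_center (a point): White screw terminal strip with a row of brass screws on top, a slim bar 12 (x) x 50 (y) x 15 (z) mm (the body is 13 mm high, the screws stand proud). The point is its centre, 7.5 mm above its underside; z up. Grip along x (12 mm).
- capacitor_center (a point): Black electrolytic capacitor, a plain cylinder 18 mm in diameter and 32 mm high, standing upright. The point is its centre, 16 mm above its underside; z is its axis.
- transformer_nest_seat (a point): The largest rectangular nest: grey plastic, fixed on the bench mat (mat top at z = 2.5 mm). Base 3 mm thick; walls on it 4 mm thick, 6 mm high. Pocket 56 (x) x 78 (y) mm inside: a full wall at each end, 16 mm returns at the corners; the middle 46 mm of both long sides is open for fingers. Base plate 72 x 102 mm. Point: centre of the nest's floor (top of its base); y along its length, z up.
- heatsink_nest_seat (a point): The small, stubby rectangular nest: grey plastic, fixed on the bench mat (mat top at z = 2.5 mm). Base 3 mm thick; walls on it 4 mm thick, 6 mm high. Pocket 37 (x) x 52 (y) mm inside: a full wall at each end, 9 mm returns at the corners; the middle 34 mm of both long sides is open for fingers. Base plate 53 x 76 mm. Point: centre of the nest's floor (top of its base); y along its length, z up.
- terminal_nest_seat (a point): The slim rectangular nest: grey plastic, fixed on the bench mat (mat top at z = 2.5 mm). Base 3 mm thick; walls on it 4 mm thick, 6 mm high. Pocket 26 (x) x 62 (y) mm inside: a full wall at each end, 12 mm returns at the corners; the middle 38 mm of both long sides is open for fingers. Base plate 42 x 86 mm. Point: centre of the nest's floor (top of its base); y along its length, z up.
- capacitor_nest_seat (a point): The round nest: grey plastic, fixed on the bench mat (mat top at z = 2.5 mm). Base 3 mm thick; walls on it 4 mm thick, 6 mm high. Base disc 62 mm in diameter; two curved walls of inside radius 18 mm face each other along y; the two sides that face along x are open (29 mm wide) for the fingers. Point: centre of the nest's floor (top of its base); z up.
- battery_center (a point): Bystander: a 9 V block battery with two round studs on top, standing upright among the parts, 18 (x) x 31 (y) x 47 (z) mm, loose. The point is its centre, half-way up.
- small_box_center (a point): Bystander: a small flat box with turquoise sides and a white lid (mostly white from above), lying among the parts, 20 (x) x 60 (y) x 18 (z) mm, loose. The point is its centre, half-way up.
Mind the look-alikes: they are no part of the job. Of the things that look like the part that bears transformer_center, the larger one is meant. Leave any purple look-alike of the part that bears capacitor_center alone.

How it is judged:
By the outcome, as a careful person would: the job done as asked, in the order asked, and still so for the second after the job is handed in, with the robot touching nothing.
It also fails if it takes over 128 s, if anything falls off the work surface, if the arm or the gripper's body presses on something with over 40 N, if the wrist force passes 120 N, or if a joint passes its speed limit or range.

## Robot

A 6-joint arm with a two-finger parallel gripper is mounted at the origin on a cart in front of the work surface, level with it; the furniture and walls round the work are solid. World frame = base frame: x ahead of the robot, y to its left, z up, the work surface at z = 0. Lengths are in m, angles in degrees, forces in N, time in s.
With the tool pointing down it reaches from about 0.375 to 0.9 m from the base axis. Payload 3.1 kg.
Tool frame: the origin (TCP) lies at the very end of the fingers, on their centre line; the grasp point (between the pads) lies 19 mm behind it; z points along the fingers, y is the line along which they close (so a half turn about z gives the same grasp; the last joint's range is limited). The gripper opens to 87 mm and grips with 3 to 60 N. Pads are 19 mm wide; open, the fingers measure 117 mm over their backs; the gripper's body (75 mm by 190 mm) begins 51 mm behind the grasp point.
Start: joints at [-83.509, 30.224, 82.088, -0, 67.689, -10.227], TCP at [0.18, -0.599, 0.223] pointing down, gripper open.
Joint ranges: [-176.69, 176.69], [-43.24, 126.21], [12.49, 139.97], [-82, 262], [0, 151.66], [-163.58, 163.58]. Speed limits (degrees/s): [159.86, 159.86, 180, 180, 180, 180].

## Interface

Orientations are given as a 3x3 rotation matrix whose columns are the frame's x, y, z axes.
In Python, from rig import readout, cams, bot gives the robot as it stands.
- The arm moves only by the shell command python3 -m inch 'ROWS'. ROWS is JSON, a list of rows, each a list of 5 numbers: the shift along the world's x, y, z in cm, then the turn about the world's z in degrees, then the finger opening in cm, from 0 to 8.7. In form: [[dx, dy, dz, twist, fingers], ...]. A call has 1 to 10 rows; each row is the pose to reach, as a shift and turn from the pose commanded when the call began; what a row does not reach only later rows make up. A row lasts 1/12 s, in which the tool goes at most 41.7 mm and 7.16 degrees, less where a joint would pass 70% of its speed; a pose out of reach is approached as far as the arm can. A call with a gripper value outside its range is refused whole. The fingers move at their own pace and stop on an object; the grip force is fixed at half the most. Time passes only in rows, so rows that repeat a pose let the fingers close. It gives the time, the measured TCP pose, the force, the opening and the grip force at its end, in the units of the state.
- readout.read_state(): the state, without advancing time (a new reading comes with each control period).
- cams.capture(name): name is "scene" or "top" or "wrist"; returns a dict with "image" (400x640x3 uint8, blue, green, red), "intrinsics" (3x3 intrinsics, pixels), "xyz" and "rotation" of the camera in the world; the wrist camera has in their place "tool_from_camera" (4x4, takes a point from camera to tool coordinates, whose origin is the TCP and whose axes are the flange's). Camera axes: x right, y down, z forward; pixel columns grow to the right and rows downward; lengths in m; the calibration is good to about 2 mm. A picture is of the moment at which its call begins: read the wrist's pose just before it. There is no depth.
- bot.hand_in(): hands the job in; it is judged then, once.
The state is a dict: "time_s": time; "joint_positions": joint angles; "qvel": joint speeds; "tau": joint torques, N m; "position": TCP position; "tcp_rot": TCP orientation; "force": force on the tool from outside, world axes, zero at the start; "moment": the same for the moment, N m; "opening": opening from 0.0 (shut) to 1.0 (fully open); "grasp_force": force on a finger pad.
Only numpy, scipy, OpenCV 4.12 (cv2) and the standard library are available. Lean on these libraries where they do the work, as an engineer would, in place of code of your own. Each camera call takes 0.05 s, during which the arm holds its last target. There are 200 camera calls.

## Working session

There is one attempt and no reset: what is moved stays moved. The work goes in short steps, Python scripts to look and compute and a shell command to move; the robot and the scene stay as the last step left them, time stands still between calls to the robot, and variables do not carry over. Pictures are saved under pics/ and viewed, at most 14 in all, crops included, and the job is handed in when it is done.

```bash
mkdir -p pics; ls; python3 - <<'E'
from rig import readout,cams
import cv2,pickle
s=readout.read_state();print(s['position'],s['tcp_rot'],s['opening'],s['time_s'])
for n in ['top','scene']:
    c=cams.capture(n);cv2.imwrite(f'pics/{n}.png',c['image']);pickle.dump(c,open(n+'.pkl','wb'))
    print(n,c['intrinsics'],c['xyz'],c['rotation'])
E
```

```text
pics
[ 0.17975921 -0.597846    0.22159717] [[ 9.57715482e-01  2.87716860e-01 -2.54259851e-04]
 [ 2.87716754e-01 -9.57713293e-01  2.07794895e-03]
 [ 3.54352907e-04 -2.06323870e-03 -9.99997809e-01]] 1.0007420123650907 0.0
top [[378.66411024   0.         324.02672117]
 [  0.         378.66411024 204.9595129 ]
 [  0.           0.           1.        ]] [0.3553257  0.13254321 0.96628432] [[-0.02762573 -0.98484726  0.17120947]
 [-0.99923715  0.02247758 -0.03193555]
 [ 0.02760326 -0.17196111 -0.98471693]]
scene [[440.92612251   0.         322.25622916]
 [  0.         440.92612251 192.83659152]
 [  0.           0.           1.        ]] [ 0.20938022 -0.4197476   0.62309841] [[ 0.88207333 -0.32103484  0.34479454]
 [-0.471076   -0.61009787  0.6370777 ]
 [ 0.00583428 -0.72437368 -0.68938286]]
```

View pics/top.png

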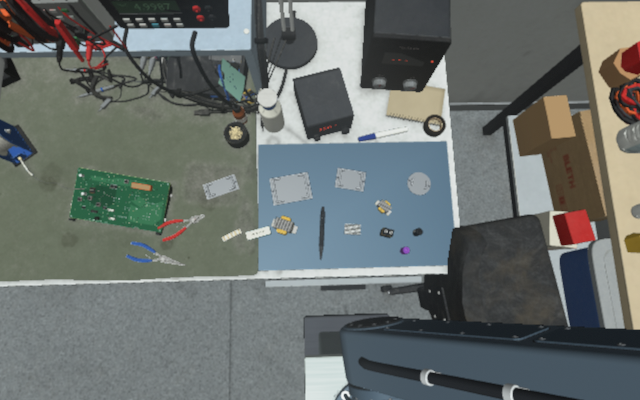

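View pics/scene.png

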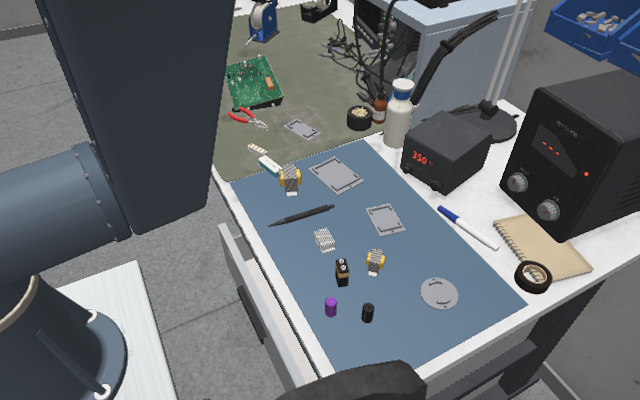

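The top view shows the nests at about (291,188), (350,179), (420,183) and (221,186). There are two transformers, at (285,225) and (384,207), and two capacitors, purple (405,250) and black (418,232). I'll enlarge both views.

```bash
python3 - <<'E'
import cv2
a=cv2.imread('pics/top.png')[160:270,200:450]
cv2.imwrite('pics/topc.png',cv2.resize(a,None,fx=3.2,fy=3.2,interpolation=cv2.INTER_CUBIC))
a=cv2.imread('pics/scene.png')[110:330,220:470]
cv2.imwrite('pics/scenec.png',cv2.resize(a,None,fx=2.7,fy=2.7,interpolation=cv2.INTER_CUBIC))
E
```

```text
(no output)
```

View pics/topc.png

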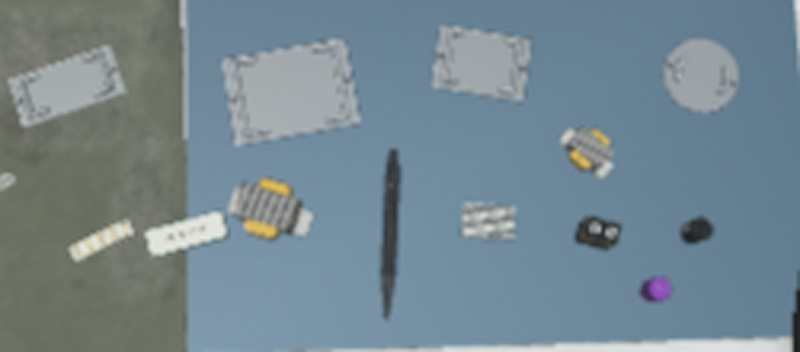

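View pics/scenec.png

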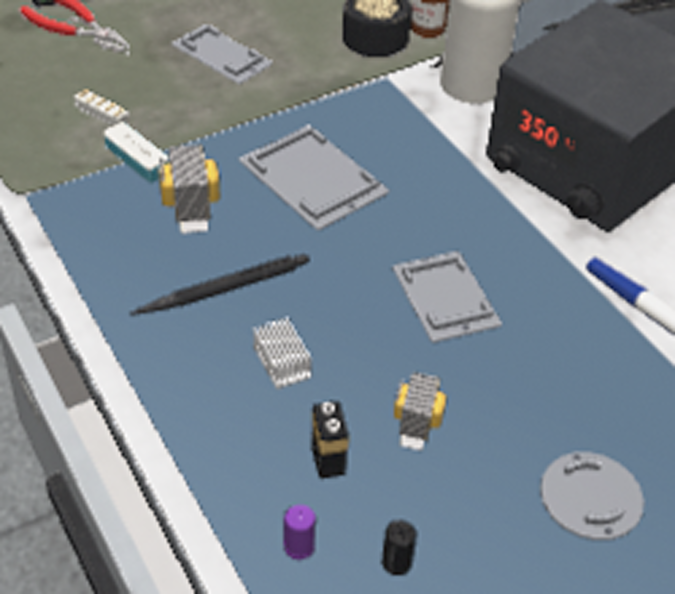

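Candidates:
- **Transformers:** top px (285,225) and (384,207). I take (285,225), which is clearly larger.
- **Cylinders:** black (418,232) and purple (405,250). I take the black one.
- **White bars:** (231,235) has brass screws, so it is the terminal strip. (257,233) has turquoise sides, so it is the bystander box.
- **Finned block:** (353,229) is the heat sink. The one with two studs at (387,232) is the battery.

The enlarged crops confirm all of these.

```bash
cat > h.py <<'E'
import numpy as np,pickle,cv2
def plane(c,px,z,t=None,R=None):
    if t is None: t,R=np.array(c['xyz']),np.array(c['rotation'])
    px=np.atleast_2d(px).astype(float)
    d=np.c_[px,np.ones(len(px))]@np.linalg.inv(c['intrinsics']).T@R.T
    return t+d*((z-t[2])/d[:,2])[:,None]
def wrist(name):
    from rig import readout,cams
    s=readout.read_state();c=cams.capture('wrist')
    T=np.eye(4);T[:3,:3]=s['tcp_rot'];T[:3,3]=s['position']
    W=T@np.array(c['tool_from_camera']);c['xyz']=W[:3,3];c['rotation']=W[:3,:3]
    c['pos']=s['position'];pickle.dump(c,open(name+'.pkl','wb'));cv2.imwrite(f'pics/{name}.png',c['image']);return c
def rect(P): # centre, long-axis angle deg
    (c,s,a)=cv2.minAreaRect((np.array(P)[:,:2]*1000).astype(np.float32))
    if s[0]<s[1]: a+=90
    return np.round(c,1),np.round(sorted(s),1),round((a+90)%180-90,1)
E
python3 - <<'E'
from h import *
c=pickle.load(open('top.pkl','rb'))
f=lambda P:np.array(P)/3.2+[200,160]
N={'term_nest':([(8,78),(110,45),(126,90),(24,127)],.0055),'tr_nest':([(222,60),(346,38),(361,122),(236,146)],.0055),'hs_nest':([(440,25),(531,40),(523,101),(432,87)],.0055),
'cap_nest':([(664,75),(738,75),(701,38),(701,112)],.0055),
'hs':([(463,203),(516,206),(515,240),(461,237)],.0225),'term':([(69,247),(127,220),(133,233),(77,261)],.0155),
'box':([(146,232),(220,211),(227,234),(152,256)],.02),
'tr':([(275,183),(305,222),(262,236),(235,195)],.025),'cap':([(683,222),(712,222),(698,216),(698,240)],.0345),'bat':([(578,222),(620,215),(620,247),(578,247)],.04)}
for k,(P,z) in N.items(): print(k,*rect(plane(c,f(P),z)))
from rig import cams,readout
w=cams.capture('wrist');print(np.round(w['tool_from_camera'],3),w['intrinsics'][0])
E
```

```text
term_nest [576.9 365.8] [42.8 85.7] -71.2
tr_nest [567.3 185.5] [ 72.  102.8] -80.8
hs_nest [587.9  30.6] [52.5 75.9] 79.8
cap_nest [ 574.1 -149.3] [42.6 45.3] -47.3
hs [456.1  31.7] [26.8 42.4] 85.4
term [449.4 334.6] [12.7 49. ] -65.2
box [453.1 267.9] [19.4 60.1] -74.9
tr [470.1 202.4] [33.6 48.1] 32.5
cap [ 449.  -128.5] [17.5 18.2] -41.1
bat [444.8 -51.4] [24.7 33.3] 88.6
[[ 0.001 -0.964 -0.266  0.073]
 [ 1.     0.001  0.001 -0.   ]
 [-0.001 -0.266  0.964 -0.163]
 [ 0.     0.     0.     1.   ]] [353.28443397   0.         322.95355898]
```

```bash
python3 -m inch '[[4,7,0,7,8.7],[7,12,0,14,8.7],[10,17,0,21,8.7],[13,22,-1,28,8.7],[16,28,-2,35,8.7],[16,28,-2,40,8.7],[16,28,-2,40,8.7]]'
python3 -m inch '[[3,5,0,7,8.7],[6,10,0,14,8.7],[9,15,0,21,8.7],[12,20,-2,28,8.7],[14,22,-4,28,8.7],[14,22,-6,28,8.7],[14,22,-6,28,8.7],[14,22,-6,28,8.7]]'
python3 -c "
from h import *
wrist('w1')"
```

```text
time_s: 0.73
position: [0.3249, -0.3443, 0.2058]
tcp_rot: [[0.547, 0.837, 0.0], [0.837, -0.547, 0.0], [0.0, -0.0, -1.0]]
force: [0.9, -1.0, -0.4]
opening: 1.0
grasp_force: 0.0
time_s: 1.4
position: [0.4642, -0.1221, 0.1434]
tcp_rot: [[0.087, 0.996, -0.004], [0.996, -0.087, 0.003], [0.003, -0.005, -1.0]]
force: [-0.5, -0.2, 0.0]
opening: 0.999
grasp_force: 0.0
```

View pics/w1.png

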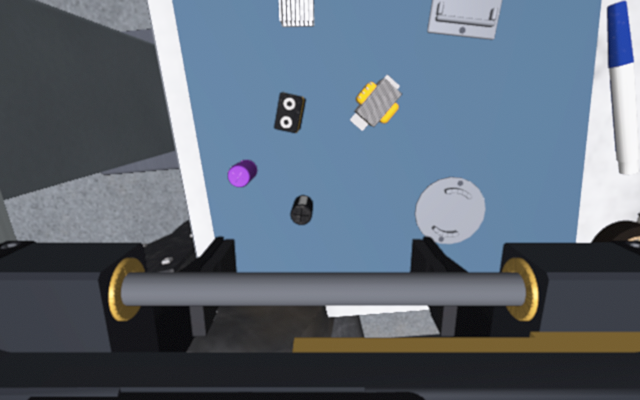

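The view shows the black capacitor at (302,210), purple at (242,173), battery at (290,112), round nest at (450,210) with its walls at (458,193) and (444,231), and the small transformer at (377,103). I'll move on along +y for the others.

```bash
python3 -m inch '[[0,4,0,0,8.7],[1,8,0,0,8.7],[2,12,0,0,8.7],[2,13,0,0,8.7],[2,13,0,0,8.7],[2,13,0,0,8.7]]' | head -2
python3 -c "
from h import *
wrist('w2')"
python3 -m inch '[[0,4,0,3,8.7],[0,8,0,6,8.7],[0,12,0,10,8.7],[0,16,0,13,8.7],[0,16,0,13,8.7],[0,16,0,13,8.7],[0,16,0,13,8.7]]' | head -2
python3 -c "
from h import *
wrist('w3')"
```

```text
time_s: 1.95
position: [0.4845, 0.0028, 0.1465]
time_s: 2.58
position: [0.4849, 0.162, 0.146]
```

View pics/w2.png

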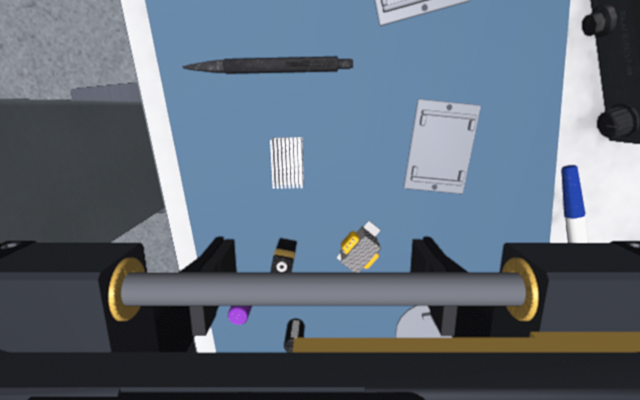

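View pics/w3.png

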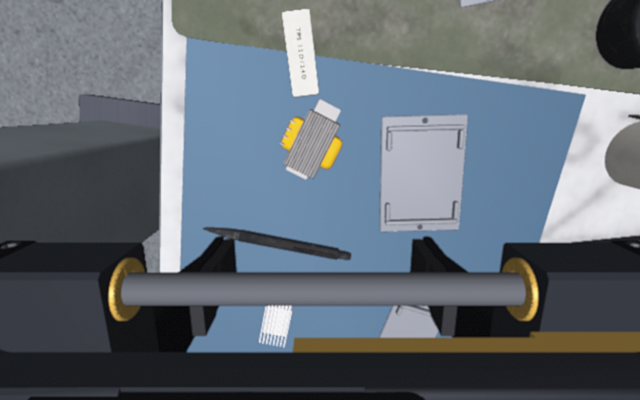

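w2 shows the heat sink at (287,163) and its nest at (442,146). w3 shows the transformer at (312,143), its nest at (423,173), the box at (300,52) and the pen just in front of the gripper. One enlarged montage will give precise corners.

```bash
python3 - <<'E'
import cv2,numpy as np
def cr(n,x,y): # 100x75 -> 400x300
    return cv2.resize(cv2.imread(f'pics/{n}.png')[y:y+75,x:x+100],(400,300),interpolation=cv2.INTER_CUBIC)
m=np.vstack([np.hstack([cr('w3',265,105-10),cr('w2',240,125)]),np.hstack([cr('w1',400,173),cr('w1',255,173)])])
cv2.imwrite('pics/m1.png',m)
E
```

```text
(no output)
```

View pics/m1.png

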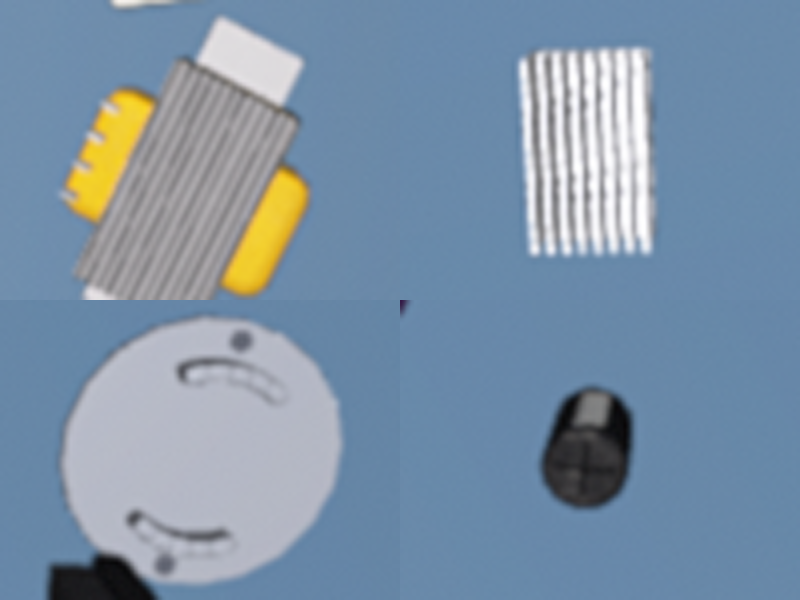

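```bash
python3 - <<'E'
from h import *
C={n:pickle.load(open(n+'.pkl','rb')) for n in('w1','w2','w3')}
q=lambda n,x,y,P,z:plane(C[n],np.array(P)/4+[x-.4,y-.4],z)
def ang(a,b):d=b-a;return round(np.degrees(np.arctan2(d[1],d[0])),1)
P=q('w3',265,95,[(180,60),(298,118),(195,330),(77,272)],.0425);print('tr',rect(P),ang(P[3],P[0]),ang(P[2],P[1]))
F=q('w3',265,95,[(222,17),(303,62)],.0045);print('foot end mid',F.mean(0)*1000,ang(F[0],F[1])+90)
B=q('w3',265,95,[(58,205),(120,85)],.03);print('bobbinL',B*1000)
P=q('w2',240,125,[(120,58),(250,50),(252,250),(133,252)],.0225);print('hs',rect(P),ang(P[3],P[0]),ang(P[2],P[1]))
P=q('w1',400,173,[(62,150),(341,150),(201,17),(201,283)],.0055);h=q('w1',400,173,[(165,264),(240,41)],.0055)
print('capnest',P*1000,h.mean(0)*1000,ang(*h))
print('cap',q('w1',255,173,[(186,168)],.0345)*1000,q('w1',255,173,[(143,168),(230,168)],.0345)*1000)
g=plane(C['w2'],[(419,99),(480,106),(464,193),(405,187)],.0055);print('hsnest',rect(g));h=plane(C['w2'],[(435,187),(449,107)],.0055);print(h.mean(0),ang(*h))
g=plane(C['w3'],[(382,115),(467,115),(459,231),(380,231)],.0055);print('trnest',rect(g));h=plane(C['w3'],[(420,227),(425,120)],.0055);print(h.mean(0),ang(*h))
print('purple',plane(C['w1'],[(238,180)],.0345)*1000)
b=plane(C['w3'],[(283,13),(309,9),(318,94),(292,96)],.0205);print('box',rect(b),b*1000)
print('pen',plane(C['w3'],[(205,230),(350,255)],.007)*1000)
from rig import readout
s=readout.read_state();print(s['position'],np.degrees(np.arctan2(s['tcp_rot'][1][0],s['tcp_rot'][0][0])))
E
```

```text
tr (array([470.1, 205.3]), array([24.9, 44.1]), 71.8) 70.5 71.8
foot end mid [481.11933239 235.43546457   4.5       ] 69.6
bobbinL [[445.27835408 199.08524414  30.        ]
 [454.73920494 223.38017312  30.        ]]
hs (array([457.9,  32.7]), array([26.1, 41. ]), 85.8) 86.4 84.5
capnest [[ 543.61062751 -145.33908066    5.5       ]
 [ 605.0312255  -150.56154522    5.5       ]
 [ 573.99304374 -117.90242123    5.5       ]
 [ 574.47199073 -179.5702631     5.5       ]] [ 574.38613856 -149.09688464    5.5       ] 72.3
cap [[ 445.31190245 -132.19701561   34.5       ]] [[ 436.69022531 -131.46452494   34.5       ]
 [ 454.1312921  -132.94630378   34.5       ]]
hsnest (array([589.7,  31.2]), array([52.8, 75.2]), 79.5)
[0.58927653 0.03073886 0.0055    ] 79.9
trnest (array([568.8, 187.1]), array([ 71.8, 104.4]), -80.8)
[0.56893914 0.18700178 0.0055    ] 99.3
purple [[398.90145581 -99.77671548  34.5       ]]
box (array([453.2, 268.6]), array([20.3, 60. ]), -76.2) [[437.30043282 294.97603302  20.5       ]
 [455.94526569 300.16477443  20.5       ]
 [470.24741691 241.88986005  20.5       ]
 [450.3327434  237.6987654   20.5       ]]
pen [[383.9784849  111.96552095   7.        ]
 [517.73671632 105.35295054   7.        ]]
[0.48486949 0.16162028 0.14599092] 97.55634626182443
```

```bash
python3 -m inch '[[-0.7,2,0,-7,8.7],[-1.5,4.3,0,-14,8.7],[-1.5,4.3,-2,-21,8.7],[-1.5,4.3,-5,-26.6,8.7],[-1.5,4.3,-7,-26.6,8.7],[-1.5,4.3,-7,-26.6,8.7],[-1.5,4.3,-7,-26.6,8.7],[-1.5,4.3,-7,-26.6,8.7]]'
python3 - <<'E'
from rig import readout
import numpy as np
s=readout.read_state();print(s['position'],np.degrees(np.arctan2(s['tcp_rot'][1][0],s['tcp_rot'][0][0])),s['qvel'])
E
```

```text
time_s: 3.3
position: [0.4706, 0.2055, 0.0767]
tcp_rot: [[0.326, 0.945, 0.001], [0.945, -0.326, 0.0], [0.001, 0.001, -1.0]]
force: [0.3, -0.3, -0.5]
opening: 1.002
grasp_force: 0.0
[0.47056861 0.20552656 0.07672055] 70.99346063834975 [ 0.56750845 -0.95684154 -0.65707252  0.00680646 -0.15508053  0.19693298]
```

Right on target; descend and close.

```bash
python3 -m inch '[[0,0,-2,0,8.7],[0,0,-4,0,8.7],[0,0,-5.5,0,8.7],[0,0,-6.5,0,8.7],[0,0,-6.7,0,8.7],[0,0,-6.7,0,8.7],[0,0,-6.7,0,6],[0,0,-6.7,0,5],[0,0,-6.7,0,4],[0,0,-6.7,0,3.5]]'
python3 -m inch '[[0,0,0,0,3.5],[0,0,0,0,3.5],[0,0,0,0,3.5],[0,0,0,0,3.5],[0,0,0,0,3.5],[0,0,0,0,3.5]]'
```

```text
time_s: 4.13
position: [0.4699, 0.2069, 0.0097]
tcp_rot: [[0.324, 0.946, 0.001], [0.946, -0.324, 0.0], [0.001, 0.001, -1.0]]
force: [0.3, -0.3, 0.2]
opening: 0.779
grasp_force: 0.0
time_s: 4.63
position: [0.4698, 0.2068, 0.0091]
tcp_rot: [[0.324, 0.946, 0.001], [0.946, -0.324, 0.0], [0.0, 0.001, -1.0]]
force: [1.0, -0.3, 0.8]
opening: 0.503
grasp_force: 30.0
```

```bash
python3 -m inch '[[0,0,1,0,3.5],[0,0,3,0,3.5],[0,0,5,0,3.5],[2,-0.5,6,7,3.5],[5,-1,6,14,3.5],[8,-1.5,6,21,3.5],[9.9,-1.9,6,28.2,3.5],[9.9,-1.9,6,28.2,3.5],[9.9,-1.9,6,28.2,3.5],[9.9,-1.9,6,28.2,3.5]]'
python3 -c "
from h import *
wrist('w4')"
```

```text
time_s: 5.47
position: [0.5664, 0.1876, 0.0686]
tcp_rot: [[-0.161, 0.987, -0.004], [0.987, 0.161, -0.0], [0.0, -0.004, -1.0]]
force: [-0.4, -0.0, -1.3]
opening: 0.503
grasp_force: 30.0
```

View pics/w4.png

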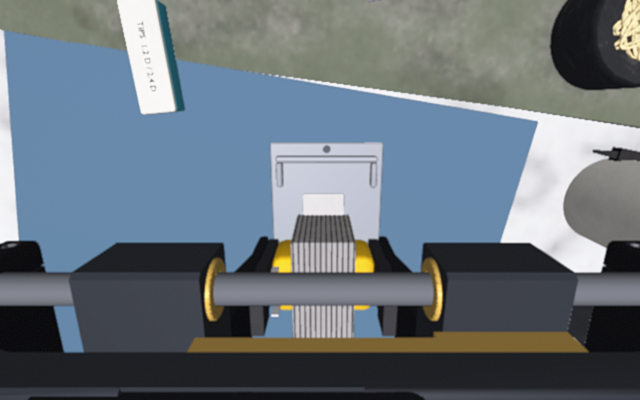

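The transformer is held over its nest, with the foot end at (303..344,194) and the nest's far edge at (272..382,143). I'll measure both in the same picture.

```bash
python3 - <<'E'
from h import *
from rig import readout
c=pickle.load(open('w4.pkl','rb'));s=readout.read_state()
f=plane(c,[(303,194),(344,194)],.064)*1000;n=plane(c,[(272,143),(382,143),(327,149)],.0055)*1000
u=np.array([np.cos(np.radians(99.3)),np.sin(np.radians(99.3)),0])
print(s['position'],c['pos'],f,n)
print('part c',f.mean(0)-33*u,'nest c',n[:2].mean(0)-51*u, 'hole', n[2]-47*u)
E
```

```text
[0.56608602 0.18779319 0.06855769] [0.56638212 0.18762426 0.06861712] [[551.88592721 216.66943341  64.        ]
 [571.60310871 219.91946468  64.        ]] [[526.37624812 231.45568787   5.5       ]
 [595.07675797 242.73694732   5.5       ]
 [561.3706394  233.37138297   5.5       ]]
part c [567.07744405 185.7282104   64.        ] nest c [568.96829792 186.76667606   5.5       ] hole [568.96601899 186.9891643    5.5       ]
```

```bash
python3 -m inch '[[0.2,0.1,-1.5,0,3.5],[0.2,0.1,-3,0,3.5],[0.2,0.1,-4.5,0,3.5],[0.2,0.1,-4.5,0,3.5],[0.2,0.1,-4.5,0,3.5],[0.2,0.1,-4.5,0,3.5]]'
```

```text
time_s: 6.02
position: [0.57, 0.189, 0.0244]
tcp_rot: [[-0.162, 0.987, -0.0], [0.987, 0.162, 0.0], [0.0, -0.0, -1.0]]
force: [-0.3, 0.1, -1.7]
opening: 0.499
grasp_force: 30.0
```

```bash
python3 -m inch '[[-0.1,0,-0.5,0,3.5],[-0.1,0,-0.9,0,3.5],[-0.1,0,-1.1,0,3.5],[-0.1,0,-1.1,0,3.5],[-0.1,0,-1.1,0,3.5]]'
```

```text
time_s: 6.43
position: [0.5694, 0.1887, 0.0129]
tcp_rot: [[-0.162, 0.987, -0.0], [0.987, 0.162, -0.0], [0.0, -0.0, -1.0]]
force: [-0.2, 0.5, -2.2]
opening: 0.505
grasp_force: 30.0
```

```bash
python3 -m inch '[[-0.05,0,-0.1,0,3.5],[-0.05,0,-0.1,0,3.5],[-0.05,0,-0.1,0,3.5]]' | sed -n '1,2p;4p'
python3 -m inch '[[0,0,0,0,5],[0,0,0,0,6.5],[0,0,0,0,6.5],[0,0,0,0,6.5],[0,0,0,0,6.5],[0,0,2,0,6.5],[0,0,5,0,6.5],[0,0,8,0,6.5],[0,0,10,0,6.5],[0,0,10,0,6.5]]'
```

```text
time_s: 6.68
position: [0.5691, 0.1887, 0.0121]
force: [0.7, -0.4, -1.1]
time_s: 7.52
position: [0.5723, 0.1893, 0.1167]
tcp_rot: [[-0.162, 0.987, 0.009], [0.987, 0.162, 0.001], [-0.0, 0.01, -1.0]]
force: [-0.1, -0.2, -0.7]
opening: 0.741
grasp_force: 0.0
```

```bash
python3 -m inch '[[-2,-3,3,-4,6.5],[-5,-6,4,-8,6.5],[-7,-10,4,-12,6.5],[-9,-12,4,-13.8,6.5],[-9,-12,4,-13.8,6.5],[-9,-12,4,-13.8,6.5],[-9,-12,4,-13.8,6.5]]' | head -3
python3 -c "
from h import *
wrist('w5')"
python3 -m inch '[[-1,-1.5,-1,0,6.5],[-2.4,-3.6,-4,0,6.5],[-2.4,-3.6,-7,0,6.5],[-2.4,-3.6,-9,0,6.5],[-2.4,-3.6,-9,0,6.5],[-2.4,-3.6,-9,0,6.5],[-2.4,-3.6,-9,0,6.5]]' | head -3
python3 -c "
import cv2
a=cv2.imread('pics/w5.png')[0:250,230:630]
cv2.imwrite('pics/w5c.png',cv2.resize(a,None,fx=2,fy=2,interpolation=cv2.INTER_CUBIC))"
```

```text
time_s: 8.1
position: [0.4796, 0.0687, 0.1518]
tcp_rot: [[0.079, 0.997, 0.001], [0.997, -0.079, 0.0], [0.0, 0.001, -1.0]]
time_s: 8.73
position: [0.4563, 0.0333, 0.0624]
tcp_rot: [[0.077, 0.997, 0.002], [0.997, -0.077, -0.0], [-0.0, 0.002, -1.0]]
```

View pics/w5c.png

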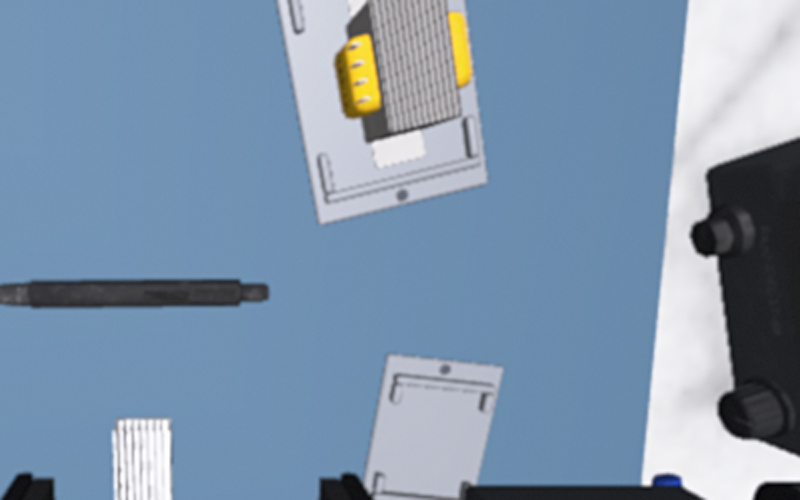

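The transformer sits between the walls, with the foot at (400,150) in line with the nest hole at (402,195). Next I grip the heat sink.

```bash
python3 -m inch '[[0.1,-0.05,-2,0,6.5],[0.1,-0.05,-4,0,6.5],[0.1,-0.05,-5.2,0,6.5],[0.1,-0.05,-5.6,0,6.5],[0.1,-0.05,-5.6,0,6.5],[0.1,-0.05,-5.6,0,5],[0.1,-0.05,-5.6,0,4],[0.1,-0.05,-5.6,0,3],[0.1,-0.05,-5.6,0,1.5],[0.1,-0.05,-5.6,0,1.5]]'|sed -n '2p;4p'
python3 -m inch '[[0,0,0,0,1.5],[0,0,0,0,1.5],[0,0,0,0,1.5],[0,0,0,0,1.5],[0,0,0,0,1.5],[0,0,0,0,1.5]]'
```

```text
position: [0.4563, 0.0322, 0.0065]
force: [-0.3, 0.4, 0.4]
time_s: 10.07
position: [0.4561, 0.0322, 0.0061]
tcp_rot: [[0.078, 0.997, 0.0], [0.997, -0.078, -0.0], [-0.0, 0.0, -1.0]]
force: [0.3, 0.2, 3.7]
opening: 0.287
grasp_force: 30.0
```

```bash
python3 -m inch '[[0,0,1.5,0,1.5],[0,0,4,0,1.5],[3,0,6,-2,1.5],[7,0,6,-4,1.5],[11,0,6,-5.7,1.5],[13.3,-0.1,6,-5.7,1.5],[13.3,-0.1,6,-5.7,1.5],[13.3,-0.1,6,-5.7,1.5],[13.3,-0.1,6,-5.7,1.5],[13.3,-0.1,6,-5.7,1.5]]'
python3 -c "
from h import *
c=wrist('w6')
a=c['image'][100:350,170:490]
cv2.imwrite('pics/w6c.png',cv2.resize(a,None,fx=2.4,fy=2.4,interpolation=cv2.INTER_CUBIC))"
```

```text
time_s: 10.9
position: [0.5865, 0.0316, 0.0652]
tcp_rot: [[0.177, 0.984, -0.004], [0.984, -0.177, 0.001], [-0.0, -0.004, -1.0]]
force: [-0.9, -0.0, -0.6]
opening: 0.286
grasp_force: 30.0
```

View pics/w6c.png

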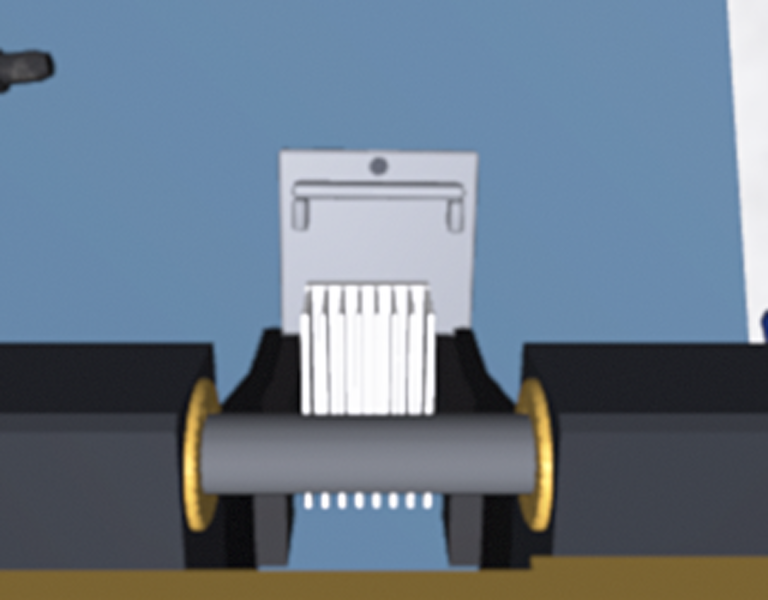

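```bash
python3 - <<'E'
from h import *
c=pickle.load(open('w6.pkl','rb'))
f=lambda P:np.array(P)/2.4+[170-.3,100-.3]
u=np.array([np.cos(np.radians(79.8)),np.sin(np.radians(79.8)),0])
b=plane(c,f([(305,285),(430,285)]),.0616)*1000;t=plane(c,f([(302,313),(435,313)]),.0816)*1000;n=plane(c,f([(279,151),(477,152),(378,166)]),.0055)*1000
print(c['pos'],b,t);print(b.mean(0)-20*u,t.mean(0)-20*u,n[:2].mean(0)-38*u,n[2]-34.5*u)
E
```

```text
[0.58648854 0.03157005 0.06522995] [[577.1668209   52.35094093  61.6       ]
 [602.49573831  47.86827868  61.6       ]] [[578.32957104  53.26688844  81.6       ]
 [602.25659458  49.03604691  81.6       ]]
[586.2895848   30.42569765  61.6       ] [586.75138801  31.46755552  81.6       ] [588.87884229  30.76967463   5.5       ] [588.8408559   30.40769329   5.5       ]
```

```bash
python3 -m inch '[[0.2,0,-1.5,0,1.5],[0.2,0,-3,0,1.5],[0.2,0,-4.5,0,1.5],[0.2,0,-4.5,0,1.5],[0.2,0,-4.5,0,1.5],[0.2,0,-4.5,0,1.5]]'|head -2
python3 - <<'E'
from rig import readout
s=readout.read_state();print(s['position'],s['force'])
E
```

```text
time_s: 11.45
position: [0.5908, 0.0313, 0.0214]
[0.59075459 0.03126195 0.02143751] [-0.04903125  0.56307382 -0.22291965]
```

```bash
python3 -m inch '[[-0.15,0,-0.5,0,1.5],[-0.15,0,-1,0,1.5],[-0.15,0,-1.15,0,1.5],[-0.15,0,-1.15,0,1.5],[-0.15,0,-1.15,0,1.5]]'|sed -n '2p;4p'
```

```text
position: [0.5895, 0.0312, 0.0095]
force: [-0.2, 0.5, -0.8]
```

```bash
python3 -m inch '[[0,0,-0.07,0,1.5],[0,0,-0.07,0,1.5],[0,0,-0.07,0,1.5]]'|sed -n '2p;4p'
python3 -m inch '[[0,0,0,0,3.2],[0,0,0,0,4.2],[0,0,0,0,4.2],[0,0,0,0,4.2],[0,0,0,0,4.2],[0,0,2,0,4.2],[0,0,5,0,4.2],[0,0,9,0,4.2],[0,0,12,0,4.2],[0,0,12,0,4.2]]'|sed -n '1,2p;4p'
```

```text
position: [0.5896, 0.0312, 0.0091]
force: [-1.4, -0.2, 3.3]
time_s: 12.95
position: [0.5939, 0.0308, 0.1351]
force: [1.0, -0.7, 0.0]
```

```bash
python3 -m inch '[[-1,3.5,1,5,4.2],[-2,7,2,10,4.2],[-3,11,2,16,4.2],[-4,15,2,22,4.2],[-5.5,19,2,28,4.2],[-6.4,23,2,32,4.2],[-6.4,25,2,32,4.2],[-6.4,25,2,32,4.2],[-6.4,25,2,32,4.2],[-6.4,25,2,32,4.2]]'|head -3
python3 -c "
from h import *
c=wrist('w7')
cv2.imwrite('pics/w7c.png',cv2.resize(c['image'][0:270,140:540],None,fx=2,fy=2,interpolation=cv2.INTER_CUBIC))"
```

```text
time_s: 13.78
position: [0.5251, 0.2805, 0.1482]
tcp_rot: [[-0.372, 0.928, -0.001], [0.928, 0.372, -0.001], [-0.0, -0.001, -1.0]]
```

View pics/w7c.png

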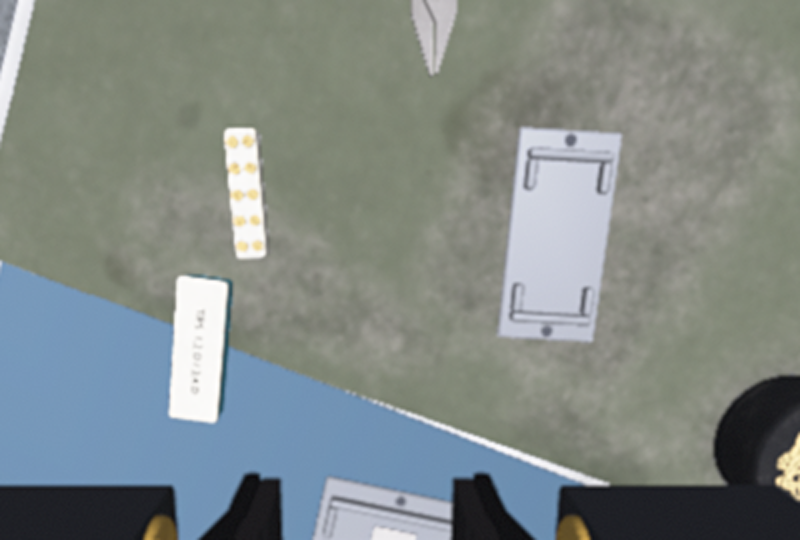

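The strip, with its brass screws, has corners at crop (224,129)-(266,257). The slim nest spans (519,127)-(593,342), with holes at (571,141) and (546,331).

```bash
python3 - <<'E'
from h import *
c=pickle.load(open('w7.pkl','rb'))
f=lambda P:np.array(P)/2+[140-.25,-.25]
ang=lambda a,b:np.degrees(np.arctan2(*(b-a)[1::-1]))
t=plane(c,f([(224,129),(257,128),(266,257),(236,259)]),.0155);print('term',rect(t),ang(t[2],t[1]),ang(t[3],t[0]))
n=plane(c,f([(519,127),(621,134),(593,342),(498,336)]),.0055);print('nest',rect(n),ang(n[2],n[1]),ang(n[3],n[0]))
h=plane(c,f([(546,331),(571,141)]),.0055);print(h.mean(0),ang(*h))
b=plane(c,f([(178,276),(228,280),(219,422),(169,418)]),.0205);print('box',rect(b))
print(c['pos'])
E
```

```text
term (array([450.9, 335.8]), array([12.9, 49.9]), -65.5) 113.79370640954166 114.45906917318986
nest (array([576.6, 367.5]), array([41.7, 85.9]), -71.0) 109.15687470305704 109.02546581321369
[0.57692053 0.36734435 0.0055    ] 108.2857449090309
box (array([453.6, 269.6]), array([21.4, 61.3]), -74.8)
[0.52514507 0.28052072 0.14815557]
```

```bash
python3 -m inch '[[-3,2,0,1.3,4.2],[-6,4.5,-1,2.6,4.2],[-7.4,5.5,-4,2.6,4.2],[-7.4,5.5,-7,2.6,4.2],[-7.4,5.5,-9,2.6,4.2],[-7.4,5.5,-9,2.6,4.2],[-7.4,5.5,-9,2.6,4.2],[-7.4,5.5,-9,2.6,4.2]]'|head -3
```

```text
time_s: 14.5
position: [0.4529, 0.3356, 0.0596]
tcp_rot: [[-0.412, 0.911, 0.001], [0.911, 0.412, 0.001], [-0.0, 0.002, -1.0]]
```

```bash
python3 -m inch '[[-0.15,0,-2,0,4.2],[-0.15,0,-4,0,4.2],[-0.15,0,-5,0,4.2],[-0.15,0,-5.3,0,4.2],[-0.15,0,-5.3,0,4.2],[-0.15,0,-5.3,0,3],[-0.15,0,-5.3,0,2],[-0.15,0,-5.3,0,0.5],[-0.15,0,-5.3,0,0.5],[-0.15,0,-5.3,0,0.5]]'|sed -n '2p;4p'
python3 -m inch '[[0,0,0,0,0.5],[0,0,0,0,0.5],[0,0,0,0,0.5],[0,0,0,0,0.5],[0,0,0,0,0.5],[0,0,0,0,0.5]]'
```

```text
position: [0.4503, 0.3364, 0.0063]
force: [0.1, -0.3, 0.0]
time_s: 15.83
position: [0.4501, 0.3364, 0.0061]
tcp_rot: [[-0.413, 0.911, 0.0], [0.911, 0.413, 0.0], [0.0, 0.001, -1.0]]
force: [-0.7, 0.2, 4.9]
opening: 0.141
grasp_force: 30.0
```

```bash
python3 -m inch '[[0,0,1.5,0,0.5],[0,0,4,0,0.5],[3,0.5,6,-2,0.5],[7,1.5,6,-4,0.5],[10,2.5,6,-5.4,0.5],[12.6,3.2,6,-5.4,0.5],[12.6,3.2,6,-5.4,0.5],[12.6,3.2,6,-5.4,0.5],[12.6,3.2,6,-5.4,0.5],[12.6,3.2,6,-5.4,0.5]]'|sed -n '2,3p;5p'
python3 -m inch '[[0,0,-1.5,0,0.5],[0,0,-3,0,0.5],[0,0,-4,0,0.5],[0,0,-4,0,0.5],[0,0,-4,0,0.5],[0,0,-4,0,0.5]]'|sed -n '2,3p;5p'
python3 -c "
from h import *
wrist('w8')"
```

```text
position: [0.5737, 0.3676, 0.0648]
tcp_rot: [[-0.326, 0.945, -0.003], [0.945, 0.326, -0.001], [-0.0, -0.004, -1.0]]
opening: 0.142
position: [0.576, 0.3684, 0.0263]
tcp_rot: [[-0.326, 0.945, 0.0], [0.945, 0.326, 0.0], [0.0, 0.001, -1.0]]
opening: 0.133
```

```bash
python3 -m inch '[[0.05,0,-0.8,0,0.5],[0.05,0,-1.4,0,0.5],[0.05,0,-1.65,0,0.5],[0.05,0,-1.65,0,0.5],[0.05,0,-1.65,0,0.5]]'|sed -n '2p;4p'
python3 -m inch '[[0,0,-0.07,0,0.5],[0,0,-0.07,0,0.5],[0,0,-0.07,0,0.5]]'|sed -n '2p;4p'
```

```text
position: [0.5764, 0.3681, 0.0092]
force: [-0.1, -1.1, 1.9]
position: [0.5763, 0.3681, 0.0091]
force: [-1.7, -1.1, 5.6]
```

```bash
python3 -m inch '[[0,0,0,0,1.8],[0,0,0,0,3],[0,0,0,0,3],[0,0,0,0,3],[0,0,0,0,3],[0,0,2,0,3],[0,0,5,0,3],[0,0,9,0,3],[0,0,13,0,3],[0,0,14,0,3]]'|sed -n '1,2p;4p'
python3 -m inch '[[-1,-3,0,0,3],[-2,-6,0,0,3],[-4,-9,0,0,3],[-5,-9,0,0,3],[-5,-9,0,0,3],[-5,-9,0,0,3]]'|head -2
python3 - <<'E'
from h import *
c=wrist('w9');im=c['image']
# white strip detection inside nest region
u=np.array([np.cos(np.radians(109)),np.sin(np.radians(109)),0]);v=np.array([-u[1],u[0],0]);n0=np.array([.5768,.3673,.0185])
pts=[n0+a*u*.036+b*v*.018 for a,b in((1,1),(1,-1),(-1,-1),(-1,1))]
P=(np.array(pts)-c['xyz'])@c['rotation'];px=(P[:,:2]/P[:,2:])@np.diag([c['intrinsics'][0][0]]*2)+np.array(c['intrinsics'])[:2,2]
m=np.zeros(im.shape[:2],np.uint8);cv2.fillPoly(m,[px.astype(int)],255)
w=((im.min(2)>222)&(m>0)).astype(np.uint8);k=cv2.findContours(w,0,2)[0];k=max(k,key=cv2.contourArea)[:,0]
print(px,len(k));print(rect(plane(c,k,.0185)))
x,y=px.min(0).astype(int)-15
cv2.imwrite('pics/w9c.png',cv2.resize(im[max(y,0):y+150,x:x+150],(500,500),interpolation=cv2.INTER_CUBIC))
E
```

```text
time_s: 18.72
position: [0.5803, 0.3701, 0.1558]
force: [0.9, -0.3, 0.7]
time_s: 19.22
position: [0.5268, 0.2787, 0.1487]
[[397.70646465  64.27785757]
 [444.09186446  64.34129363]
 [436.0903915  157.00349117]
 [392.72781522 156.95412426]] 79
(array([573.8, 375.1]), array([12.3, 33.7]), -71.1)
```

```bash
python3 - <<'E'
from h import *
c=pickle.load(open('w9.pkl','rb'));im=c['image'][64:157,393:444].astype(int)
for r in range(0,93,6): print(64+r,' '.join('%3d'%v for v in im[r,8:44,0:3].min(1)[::2]))
for T in(200,210):
    m=np.zeros((400,640),np.uint8);m[64:157,393:444]=((im.min(2)>T)|((im[:,:,2]-im[:,:,0])>25))
    ys,xs=np.nonzero(cv2.morphologyEx(m,cv2.MORPH_OPEN,np.ones((3,3))));print(T,len(xs),rect(plane(c,np.c_[xs,ys],.0185)))
E
```

```text
64 220 220 218 218 216 218 215 166 120 167 213 214 213 212 211 211 210 210
70 173 172 172 173 172 172 171 170 170 171 171 171 171 171 172 172 174 173
76 186 216 216 216 215 215 214 212 211 212 211 210 209 209 209 205 101 177
82 201 217 215 212 125 176 246 239 239 248 248 235 238 232 208 186  98 198
88 215 215 215 198 114 215 229 176 228 249 222 187 218 208 207 204 167 169
94 214 214 216 184 113 234 251 250 249 250 249 249 249 213 205 207 205 205
100 212 212 215 171 125 227 167 162 213 228 165 158 199 205 206 205 204 204
106 211 211 213 154 135 250 249 250 250 249 248 248 228 200 205 204 203 203
112 210 210 208 132 151 188 155 157 228 171 154 166 219 203 204 203 202 202
118 209 209 204 119 202 249 249 248 249 249 250 248 203 204 203 202 202 202
124 207 208 188 114 213 169 151 176 221 167 157 189 208 202 202 201 201 199
130 206 208 174 120 234 249 249 248 248 248 250 228 199 201 201 201 200 198
136 204 206 158 133 216 167 161 211 218 158 170 216 202 170 119 170 186 190
142 204 203 191 166 225 239 237 237 237 236 232 205 201 129 156 200 186 169
148 181 182 195 196 195 196 195 194 194 195 195 194 191 110 160 172 195 163
154 182 162 160 162 160 154 155 155 154 157 157 157 156 157 160 181 190 138
200 2489 (array([573.3, 371.2]), array([35.7, 64.8]), -67.9)
210 1464 (array([568.9, 370.9]), array([27.5, 62. ]), -67.9)
```

```bash
python3 - <<'E'
from h import *
c=pickle.load(open('w9.pkl','rb'))
print(rect(plane(c,[(411.5,81),(428,81),(423,143),(408,143)],.0185)))
print(c['pos'])
E
```

```text
(array([577., 367.]), array([13. , 48.2]), -70.9)
[0.5268464  0.27865855 0.14874915]
```

The strip measures (577,367) at -70.9°, so it is centred in its nest. Now the capacitor.

```bash
python3 -m inch '[[-1,-4,0,-2,4],[-2,-8,0,-4,4],[-3,-12,0,-6,4],[-4,-16,0,-8,4],[-5,-20,0,-10,4],[-6,-24,0,-12,4],[-7,-28,0,-14,4],[-8,-32,0,-14,4],[-8.2,-36,0,-14,4],[-8.2,-38,0,-14,4]]'|sed -n '2,3p'
python3 -m inch '[[0,-2,0,0,4],[0,-3,-3,0,4],[0,-3.1,-7,0,4],[0,-3.1,-7,0,4],[0,-3.1,-7,0,4],[0,-3.1,-7,0,4]]'|sed -n '2,3p'
```

```text
position: [0.4466, -0.1061, 0.1488]
tcp_rot: [[-0.086, 0.996, 0.003], [0.996, 0.086, -0.003], [-0.003, 0.003, -1.0]]
position: [0.4457, -0.1327, 0.0794]
tcp_rot: [[-0.089, 0.996, 0.001], [0.996, 0.089, -0.001], [-0.001, 0.001, -1.0]]
```

```bash
python3 -m inch '[[0,0,-2,0,4],[0,0,-4,0,4],[0,0,-6,0,4],[0,0,-7.1,0,4],[0,0,-7.1,0,4],[0,0,-7.1,0,3],[0,0,-7.1,0,2],[0,0,-7.1,0,1],[0,0,-7.1,0,1],[0,0,-7.1,0,1]]'|sed -n '2p;4p'
python3 -m inch '[[0,0,0,0,1],[0,0,0,0,1],[0,0,0,0,1],[0,0,0,0,1],[0,0,0,0,1]]'
```

```text
position: [0.4452, -0.1331, 0.0086]
force: [-0.3, 0.6, 8.3]
time_s: 21.85
position: [0.4452, -0.1331, 0.0086]
tcp_rot: [[-0.087, 0.996, 0.002], [0.996, 0.087, -0.001], [-0.001, 0.002, -1.0]]
force: [-0.0, 0.2, 8.4]
opening: 0.195
grasp_force: 30.0
```

```bash
python3 -m inch '[[0,0,1.5,0,1],[0,0,4,0,1],[2,0,6,-5,1],[5,-0.5,6,-10,1],[8,-1,6,-16,1],[11,-1.5,6,-22.7,1],[12.9,-1.7,6,-22.7,1],[12.9,-1.7,6,-22.7,1],[12.9,-1.7,6,-22.7,1],[12.9,-1.7,6,-22.7,1]]'|sed -n '2,6p'
python3 -m inch '[[0,0,-1,0,1],[0,0,-2,0,1],[0,0,-2,0,1],[0,0,-2,0,1],[0,0,-2,0,1]]'|sed -n '2,6p'
python3 -c "
from h import *
c=wrist('w10')
cv2.imwrite('pics/w10c.png',cv2.resize(c['image'][130:340,190:450],None,fx=2.8,fy=2.8,interpolation=cv2.INTER_CUBIC))"
```

```text
position: [0.5715, -0.149, 0.0671]
tcp_rot: [[0.303, 0.953, -0.003], [0.953, -0.303, 0.001], [0.0, -0.003, -1.0]]
force: [-0.6, 0.0, -0.2]
opening: 0.197
grasp_force: 30.0
position: [0.5729, -0.1497, 0.0471]
tcp_rot: [[0.304, 0.953, -0.001], [0.953, -0.304, 0.001], [0.0, -0.001, -1.0]]
force: [0.0, -0.3, -0.4]
opening: 0.197
grasp_force: 30.0
```

View pics/w10c.png

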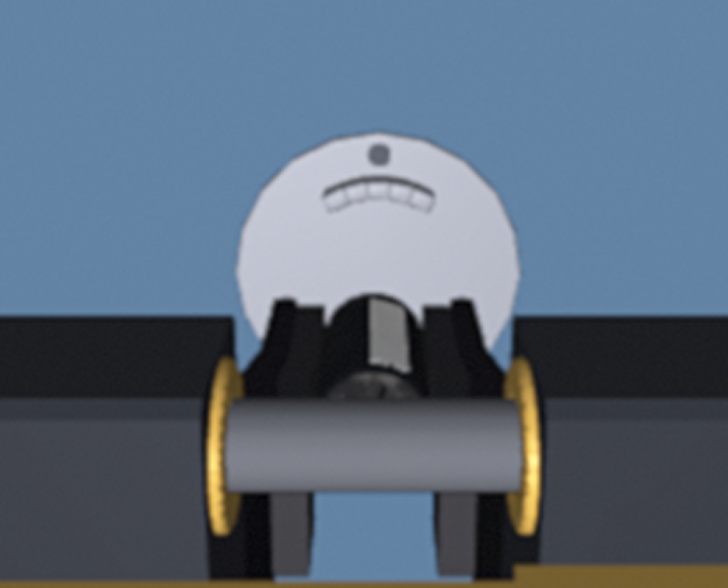

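The capacitor is held upright over the round nest: its far bottom rim is at crop (375,295), and the disc hole is at (379,155).

```bash
python3 - <<'E'
from h import *
c=pickle.load(open('w10.pkl','rb'))
f=lambda P:np.array(P)/2.8+[190-.3,130-.3]
u=np.array([np.cos(np.radians(72.3)),np.sin(np.radians(72.3)),0])
b=plane(c,f([(375,295)]),.041)*1000;t=plane(c,f([(376,372)]),.073)*1000;n=plane(c,f([(379,131),(379,155),(237,270),(520,270)]),.0055)*1000
print(c['pos'],b-9*u,t-9*u,n[0]-31*u,n[1],n[2:].mean(0))
E
```

```text
[ 0.57289722 -0.14970368  0.04709211] [[ 573.36982942 -149.65437382   41.        ]] [[ 573.41166183 -149.95721425   73.        ]] [ 574.52986728 -148.71603833    5.5       ] [ 582.40298933 -124.09360456    5.5       ] [ 574.56382805 -148.51487758    5.5       ]
```

```bash
python3 -m inch '[[0.1,0.1,-1.2,0,1],[0.1,0.1,-2.4,0,1],[0.1,0.1,-3.2,0,1],[0.1,0.1,-3.45,0,1],[0.1,0.1,-3.45,0,1],[0.1,0.1,-3.45,0,1]]'|sed -n '2p;4p'
python3 -m inch '[[0,0,-0.1,0,1],[0,0,-0.1,0,1],[0,0,-0.1,0,1]]'|sed -n '2p;4p'
```

```text
position: [0.5741, -0.1486, 0.0124]
force: [0.1, -0.3, -0.3]
position: [0.5745, -0.1488, 0.012]
force: [0.8, -0.7, -0.6]
```

```bash
python3 -m inch '[[0,0,-0.1,0,1],[0,0,-0.1,0,1],[0,0,-0.1,0,1]]'|sed -n '2p;4p'
```

```text
position: [0.5746, -0.1488, 0.0117]
force: [-1.2, 0.4, 5.8]
```

Contact. Release, rise and back off for a final look.

```bash
python3 -m inch '[[0,0,0,0,2],[0,0,0,0,3],[0,0,0,0,3.6],[0,0,0,0,3.6],[0,0,0,0,3.6],[0,0,2,0,3.6],[0,0,5,0,3.6],[0,0,9,0,3.6],[0,0,12,0,3.6],[0,0,15,0,3.6]]'|sed -n '1,2p;4p'
python3 -m inch '[[-3,-3,0,0,3.6],[-6,-6,0,0,3.6],[-9,-9,0,0,3.6],[-11,-13,0,0,3.6],[-14,-16,0,0,3.6],[-16,-19,0,0,3.6],[-16,-19,0,0,3.6],[-16,-19,0,0,3.6]]'|sed -n '1,2p'
python3 - <<'E'
from rig import cams
import cv2,numpy as np
a=cams.capture('top')['image'][160:270,200:450];b=cams.capture('scene')['image'][110:330,220:470]
a=cv2.resize(a,(600,264),interpolation=cv2.INTER_CUBIC);b=cv2.resize(b,(378,332),interpolation=cv2.INTER_CUBIC)
m=np.zeros((598,600,3),np.uint8);m[:264]=a;m[266:,:378]=b
cv2.imwrite('pics/final.png',m)
E
```

```text
time_s: 24.98
position: [0.5744, -0.1488, 0.1627]
force: [-0.2, -1.0, 0.4]
time_s: 25.65
position: [0.4132, -0.3408, 0.161]
```

View pics/final.png

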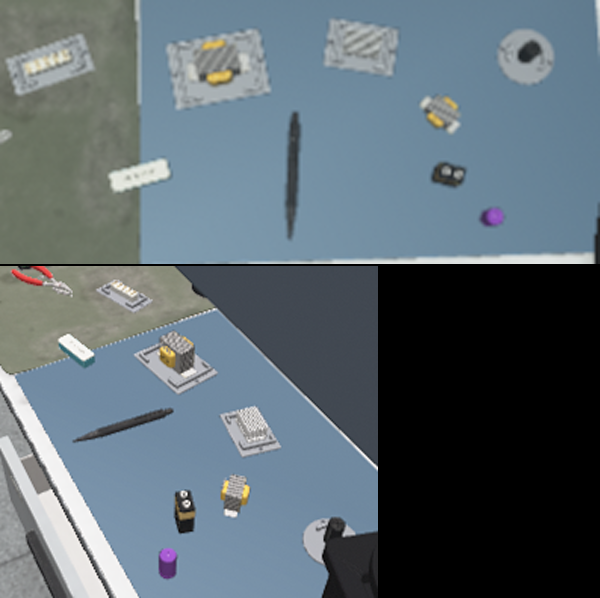

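All four parts sit upright in their nests: strip at (50,65), transformer at (218,62), heat sink at (361,42) and capacitor at (528,50). The bystanders and look-alikes have not moved and the gripper is clear.

```bash
python3 -c "
from rig import bot
print(bot.hand_in())"
```

```text
the job is handed in; nothing more can be done
None
```

The transformer, heat sink, terminal strip and capacitor are each seated upright in their nests and released, the battery, box and look-alikes were not touched, and the job was handed in at about 26 s of the 128 s allowed; no verdict came back.

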